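Wedge the charcoal block in the facing board

TASK

The burnt top of the charcoal block is to be filed flat, so clamp it in the facing board: lay it burnt face up in the corner, long side flush against the long fence and end flush against the end stop. Then slide the wooden wedge, flat on the board and thin end first, into the gap between block and slanted rail from the end where the gap is wide enough, until it jams and pins the block. Finish with the gripper still pressing the wedge firmly home, not touching the block, so that the wedge alone holds it; leave the bottle, tin and jar where they stand.

Things in the scene. Friction and masses are not known exactly. Their poses are not given: they have to be found in the camera images.
- board: Facing board, plywood, fixed, 210 x 170 mm, top 15 mm above the bench. Origin at bench level; x runs along the fence away from the robot (turned up to 0.3 rad), y to the left. Spans x -115..95, y -100..70 mm. On it, 14 mm high (tops 29 mm above the bench): long fence on the left, end stop at the far end, slanted rail on the right.
- fence (a point): Middle of the fence's working face, on the board's top. In the board's axes the face is the plane y = +30 mm, from x = -34 to 88 mm; the fence is 18 mm thick behind it.
- stop (a point): Middle of the end stop's working face, on the board's top. In the board's axes the face is the plane x = +70 mm, from y = -20 to +30 mm.
- seat (a point): Where the centre of the block is once seated in the corner of fence and stop: x = +26, y = +1, z = +30 mm in the board's axes, the block's 88 mm way along the board's x. The block's right side is then at y = -28 mm.
- rail: Slanted wooden rail, 112 x 18 x 14 mm, bolted fast; its sideways setting varies 2 mm either way. Origin: near end of its working (left) face, on the board's top, about x = -35, y = -52 mm of the board. Axes parallel to the board's; the face runs away from the robot, leaning left 2 in 15 (0.133 rad): block seated, the gap is about 24 mm at the near end, 2 mm less every 15 mm.
- charcoal_mid (a point): Centre (half-way up) of the loose black charcoal block, 58 x 88 x 30 mm, about 0.16 kg: local x is the 58 mm way, y the 88 mm way, z up. Burnt face up at the start.
- charcoal: The same charcoal block; origin at the centre of its underside.
- wedge_mid (a point): Middle of the loose light-wood wedge (waxed, slippery), half-way up: 140 long, 22 mm high, 0.06 kg. Local x points to the thin end, z up. 12 mm thick at the thin end (x = +70), 30.7 at the butt (x = -70). Left side: plane y = +10.7 mm parallel to x, bears on the block. Right side slants 2 in 15 like the rail, y = -10.6 mm half-way along.
- wedge: The same wedge; origin at the middle of its underside. Jammed, depending on the rail's setting, the thin end stands 40 to 70 mm beyond the board's origin and the butt sticks out 35 to 65 mm towards the robot from the rail's near end.
- wedge_tip (a point): Middle of the wedge's thin end, half-way up.
- flux_bottle: Small pale flux bottle with a needle cap, 43 mm across, 105 mm high; leave alone. Origin under its centre.
- solder_tin: Flat round tin, 52 mm across, 20 mm high; leave alone. Origin under its centre.
- jar: Black jar with a white lid, 35 mm across, 49 mm high; leave alone. Origin under its centre.
Not all that is in view belongs to the job. Leave any blue look-alike of the charcoal alone.

How it is judged:
On the way, in this order (a step that is already met when the one before it is completed fails the run):
1. the charcoal block lies flat, burnt face up, in the corner of the facing board (within 8 mm of fence and stop) (angle between charcoal_mid's own z axis and vertical below 0.05 rad and z of charcoal_mid in the frame of board between 0.027 and 0.033 m and angle between the y axis of charcoal_mid and the x axis of board, either way round below 0.12 rad and y of charcoal_mid in the frame of board between -0.0075 and 0.004 m and x of charcoal_mid in the frame of board between 0.0175 and 0.03 m), for 0.2 s.
2. the wedge stands on the board with its thin end between block and rail (x of wedge_tip in the frame of board between -0.015 and 0.09 m and y of wedge_tip in the frame of board between -0.058 and -0.027 m and z of wedge_mid in the frame of board between 0.0235 and 0.03 m), for 0.2 s.
At the end, for the whole second after the job is handed in: Block flat, burnt face up, within 2 mm of touching fence and stop, parallel to the fence within 0.03 rad; wedge flat between block and rail, bearing on each with over 2 N; fingers still press the wedge with over 3 N and do not touch the block; nothing moves (angle between charcoal_mid's own z axis and vertical below 0.05 rad and z of charcoal_mid in the frame of board between 0.027 and 0.033 m and angle between the y axis of charcoal_mid and the x axis of board, either way round below 0.03 rad and y of charcoal_mid in the frame of board between -0.0009 and 0.0035 m and x of charcoal_mid in the frame of board between 0.0238 and 0.029 m and x of wedge_tip in the frame of board between 0.025 and 0.09 m and y of wedge_tip in the frame of board between -0.042 and -0.027 m and z of wedge_mid in the frame of board between 0.0235 and 0.029 m and angle between the x axis of wedge_mid and the x axis of board, either way round below 0.05 rad and contact force between wedge and charcoal above 2 N and contact force between wedge and rail above 2 N and contact force between the fingers and wedge above 3 N and contact force between the fingers and charcoal below 0.5 N and linear speed of each of wedge, charcoal below 0.01 m/s); the arm keeps its last pose, push and grip.
It fails at once if the bottle was pushed more than 25 mm from its place or tipped (distance of flux_bottle from where it was at the start of the episode above 0.025 m or angle between flux_bottle's own z axis and vertical above 0.5 rad).
It fails at once if the tin was pushed more than 25 mm from its place or tipped (distance of solder_tin from where it was at the start of the episode above 0.025 m or angle between solder_tin's own z axis and vertical above 0.5 rad).
It fails at once if the jar was pushed more than 25 mm from its place or tipped (distance of jar from where it was at the start of the episode above 0.025 m or angle between jar's own z axis and vertical above 0.5 rad).
It also fails if it takes over 64 s, if anything falls off the work surface, if the arm or the gripper's body presses on something with over 40 N, if the wrist force passes 120 N, or if a joint passes its speed limit or range.

ROBOT

A 6-joint arm with a two-finger parallel gripper is mounted at the origin on a cart in front of the work surface, level with it; the furniture and walls round the work are solid. World frame = base frame: x ahead of the robot, y to its left, z up, the work surface at z = 0. Lengths are in m, angles in rad, forces in N, time in s.
With the tool pointing down it reaches from about 0.375 to 0.925 m from the base axis. Payload 5.7 kg.
Tool frame: the origin (TCP) lies midway between the tips of the shut fingers; the grasp point (between the pads) lies 19 mm behind it; z points along the fingers, y is the line along which they close (so a half turn about z gives the same grasp; the last joint's range is limited). The gripper opens to 88 mm and grips with 3 to 60 N. Pads are 20 mm wide; open, the fingers measure 115 mm over their backs; the gripper's body (75 mm by 178 mm) begins 61 mm behind the grasp point.
Start: joints at [-1.309, 0.359, 1.51, -0, 1.272, -0.115], TCP at [0.221, -0.558, 0.223] pointing down, gripper open.
Joint ranges: [-2.97, 2.97], [-1.01, 2.36], [0.21, 2.38], [-0.96, 4.11], [0.2, 2.71], [-2.98, 2.98]. Speed limits (rad/s): [2.39, 2.39, 3.14, 3.14, 3.14, 3.14].

INTERFACE

Orientations are given as a 3x3 rotation matrix whose columns are the frame's x, y, z axes.
In Python, from rig import arm gives the robot as it stands. The module is installed in compiled form; this text tells all that it offers.
- The arm moves only by the tool drive_tool, never from a script. Its arguments are lists of equal length, an entry for each row: "linear": the shift along the tool's x, y, z in m, a list of three; "turn": the turn about the tool's z in rad; "jaw": the closure in counts, from 0 (fully open) to 255 (shut). In form: {"linear": [[x, y, z], ...], "turn": [turn, ...], "jaw": [jaw, ...]}. A call has 1 to 12 rows; each row shifts and turns the commanded pose from where the row before left it, along the tool's axes as they then stand; what a row does not reach is not made up. A row lasts 1/10 s, in which the tool goes at most 50 mm and 8.59 degrees, less where a joint would pass 70% of its speed; a pose out of reach is approached as far as the arm can. A call with a gripper value outside its range is refused whole. The fingers move at their own pace and stop on an object; "newtons" is the grip in N (left out, the last holds). Time passes only in rows, so rows that do not move let the fingers close. It gives the time, the measured TCP pose, the force, the opening and the grip force at its end, in the units of the state.
- arm.read_state(): the state, without advancing time (a new reading comes with each control period).
- arm.capture(name): name is "side" or "top"; returns (picture, depth): 384x512x3 uint8, blue, green, red; 384x512 float32, m along the optical axis (not along the pixel's ray), 0 where there is no reading.
- arm.get_calibration(name): a dict with "camera_matrix" (3x3 intrinsics, pixels), "D" ([k1, k2, p1, p2, k3] as OpenCV has them; the pictures are not rectified), "R" (3x3) and "t" (3): a world point X has camera coordinates R X + t. Camera axes: x right, y down, z forward; pixel columns grow to the right and rows downward; lengths in m; the calibration is good to about 2 mm. A picture is of the moment at which its call begins. get_calibration takes no time and is no camera call.
- arm.finish_job(): hands the job in; it is judged then, once.
The state is a dict: "time_s": time; "joint_pos": joint angles; "joint_vel": joint speeds; "joint_efforts": joint torques, N m; "tcp_pos": TCP position; "ee_rot": TCP orientation; "force": force on the tool from outside, world axes, zero at the start; "torque": the same for the moment, N m; "finger_gap": finger opening in m; "finger_force": force on a finger pad.
Only numpy, scipy, OpenCV 4.12 (cv2) and the standard library are available. Lean on these libraries where they do the work, as an engineer would, in place of code of your own. Each camera call takes 0.05 s, during which the arm holds its last target. There are 200 camera calls.

## Working session

There is one attempt and no reset: what is moved stays moved. The work goes in short steps, Python scripts to look and compute and a tool call to move; the robot and the scene stay as the last step left them, time stands still between calls to the robot, and variables do not carry over. Pictures are saved under pics/ and viewed, at most 10 in all, crops included, and the job is handed in when it is done.

Besides the shell and the picture viewer there is one more tool, called after "Request:" by a JSON object that holds its "name" and its "arguments". drive_tool: Moves the arm, as the interface text tells. Its arguments: {"type":"object","properties":{"linear":{"type":"array","items":{"type":"array","items":{"type":"number"}}},"turn":{"type":"array","items":{"type":"number"}},"jaw":{"type":"array","items":{"type":"number"}},"newtons":{"type":"number"}},"required":["linear","turn","jaw"]}

```bash
mkdir -p pics; cat > h.py <<'E'
import numpy as np, cv2
from rig import arm
def cap(n,save=None):
    p,d=arm.capture(n)
    if save: cv2.imwrite('pics/'+save,p)
    np.savez('pics/last_%s.npz'%n,p=p,d=d)
    return p,d
def cal(n):
    c=arm.get_calibration(n); return [np.array(c[k],float) for k in('camera_matrix','D','R','t')]
def at_z(n,uv,z):
    "pixels -> world points on plane z"
    K,D,R,t=cal(n); uv=np.array(uv,float).reshape(-1,1,2)
    q=cv2.undistortPoints(uv,K,D).reshape(-1,2); r=np.c_[q,np.ones(len(q))]@R
    C=-R.T@t.ravel(); return C+r*((z-C[2])/r[:,2])[:,None]
def cloud(n,d):
    K,D,R,t=cal(n); h,w=d.shape
    g=np.stack(np.meshgrid(np.arange(w),np.arange(h)),-1).reshape(-1,1,2).astype(float)
    q=cv2.undistortPoints(g,K,D).reshape(-1,2); z=d.reshape(-1,1)
    X=(np.c_[q,np.ones(len(q))]*z-t.ravel())@R; X[z[:,0]<=0]=np.nan
    return X.reshape(h,w,3)
def px(n,X):
    K,D,R,t=cal(n); return cv2.projectPoints(np.array(X,float).reshape(-1,1,3),cv2.Rodrigues(R)[0],t,K,D)[0].reshape(-1,2)
E
python3 - <<'E'
from h import *
for n in('top','side'):
    p,d=cap(n); cv2.imwrite('pics/a_%s.png'%n,cv2.resize(p,(800,600)))
    K,D,R,t=cal(n); print(n,K[0,0],(-R.T@t).round(3),R.round(2).tolist(),(d>0).mean())
print(arm.read_state())
E
```

```text
top 465.46237718218794 [0.352 0.046 1.31 ] [[0.0, -1.0, 0.01], [-0.98, -0.01, -0.18], [0.18, -0.01, -0.98]] 0.9957936604817709
side 362.10099034067224 [0.402 1.028 0.542] [[-0.98, -0.2, 0.02], [-0.1, 0.42, -0.9], [0.17, -0.89, -0.43]] 0.9956614176432291
{'time_s': 0.1, 'joint_pos': array([-1.30910850e+00,  3.59457610e-01,  1.51130292e+00,  8.83767375e-06,
        1.27248390e+00, -1.15086173e-01]), 'joint_vel': array([ 0.0007128 , -0.00279781, -0.00166289,  0.00151137,  0.00074635,
       -0.00063876]), 'joint_efforts': array([ 2.94874644e-04, -5.16357815e+01, -2.71407366e+01,  6.75333361e-02,
        2.76968064e-02, -1.70884670e-05]), 'tcp_pos': array([ 0.22059916, -0.55732232,  0.22188707]), 'ee_rot': array([[ 9.29857390e-01,  3.67919907e-01, -4.19173997e-04],
       [ 3.67920092e-01, -9.29856039e-01,  1.59772868e-03],
       [ 1.98064715e-04, -1.63988236e-03, -9.99998636e-01]]), 'force': array([-0.41124934,  0.50797521, -0.65906261]), 'torque': array([-0.05202565, -0.01264829,  0.03248608]), 'finger_force': 0.0, 'finger_gap': 0.08761033142409465}
```

View pics/a_top.png

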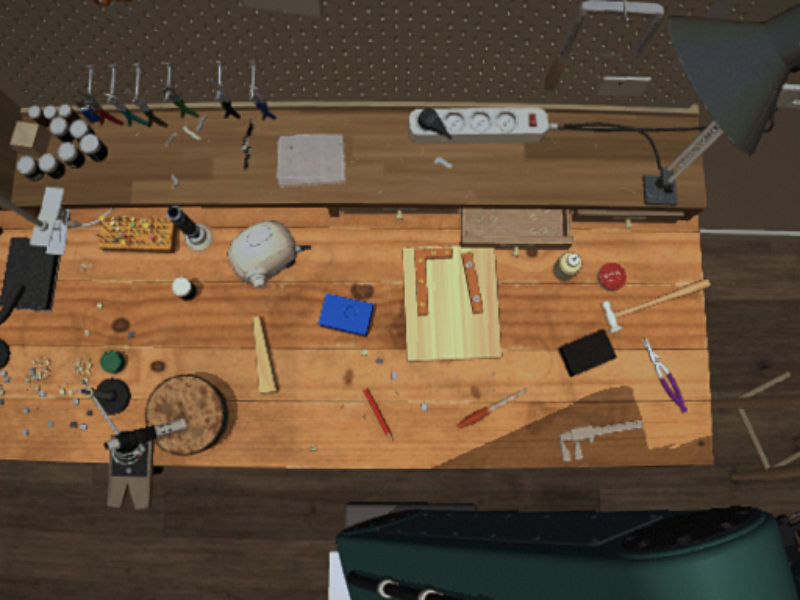

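View pics/a_side.png

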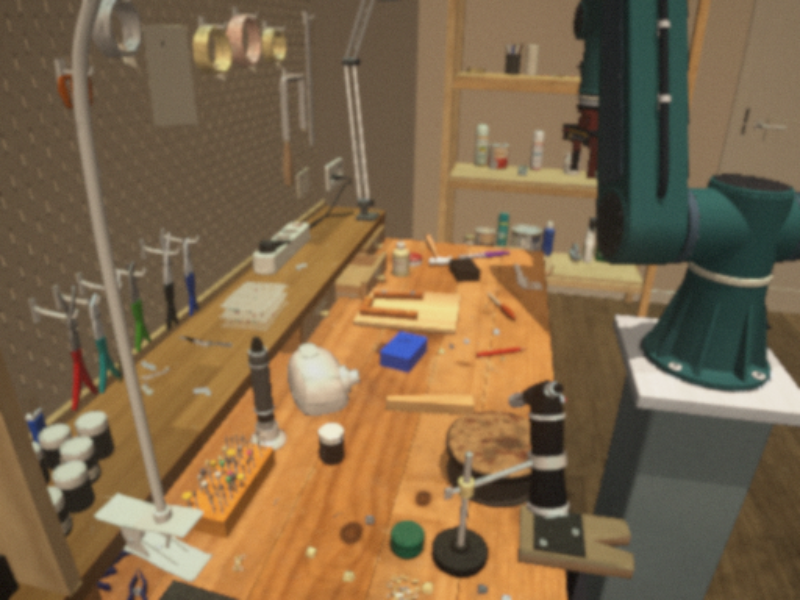

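The top view (800x600) shows the board at about (452,304) with its fence on the left, stop at the top and rail on the right. The wedge is at (264,355), the bottle at (569,264), the tin at (612,276) and the jar at (183,289). There are three charcoal candidates: the black block at (588,353), the blue one at (346,315), and a big black pad at (30,272). The first fits on colour and size. I'll confirm it in an enlarged crop.

```bash
python3 - <<'E'
from h import *
f=np.load('pics/last_top.npz'); p=f['p']; d=f['d']
a=cv2.resize(p[150:250,250:410],(800,500),interpolation=cv2.INTER_CUBIC)   # 5x
cv2.imwrite('pics/b1.png',a)
b=cv2.resize(p[195:260,150:190],(320,520),interpolation=cv2.INTER_CUBIC) #8x
c=cv2.resize(p[205:245,350:400],(400,320),interpolation=cv2.INTER_CUBIC) #8x
m=np.zeros((520,730,3),np.uint8); m[:,:320]=b; m[:320,330:]=c; cv2.imwrite('pics/b2.png',m)
X=cloud('top',d)
for n,(u,v) in dict(char=(588,353),blue=(346,315),wedge=(264,355),board=(450,340),bottle=(569,264),tin=(612,276),jar=(183,289)).items():
    print(n,X[int(v/1.5625),int(u/1.5625)].round(3))
E
```

```text
char [ 0.502 -0.301  0.03 ]
blue [0.568 0.133 0.029]
wedge [0.495 0.28  0.023]
board [ 0.526 -0.055  0.016]
bottle [ 0.653 -0.26   0.08 ]
tin [ 0.646 -0.355  0.015]
jar [0.611 0.424 0.048]
```

View pics/b1.png

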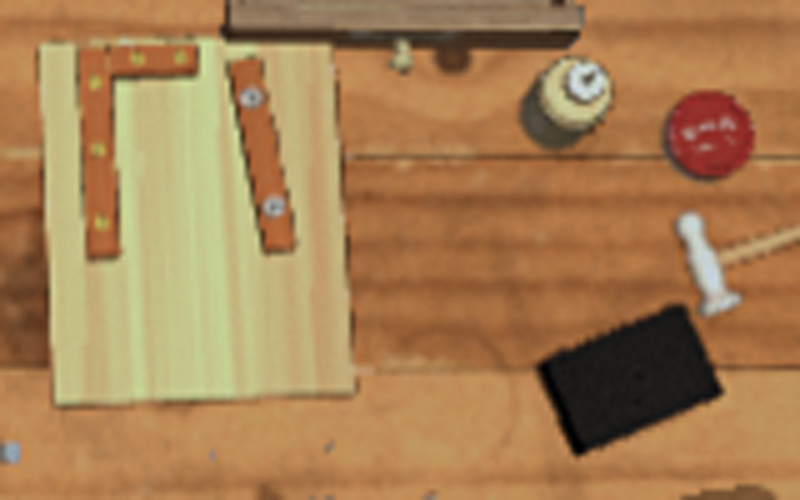

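View pics/b2.png

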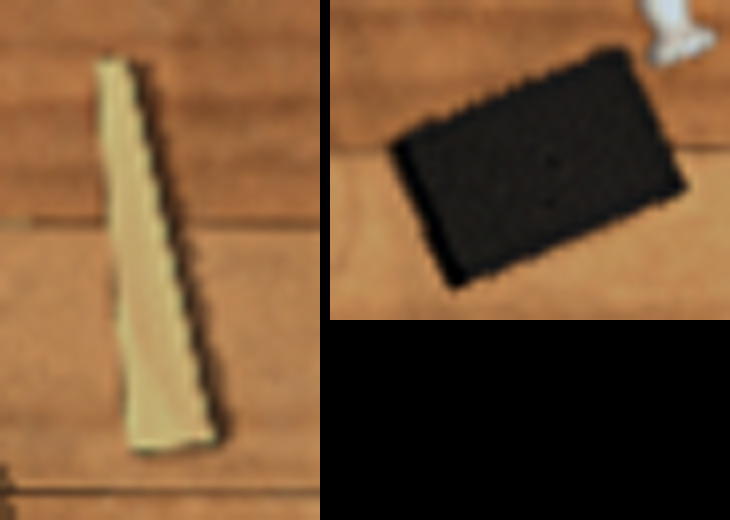

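The crop shows the charcoal at 5x (635,380) as a matte black block in the right proportions. The blue block and the pad are rejected. The wedge's thin end is at the top (8x (113,62)), its straight side is on the left and its butt is at (173,443). Next I'll compute poses.

```bash
python3 - <<'E'
from h import *
def W(pts,s,o,z): return at_z('top',(np.array(pts)+.5)/s-.5+np.array(o),z)[:,:2]
def fit(L,Wd):
    "2D rigid fit of local L to world Wd"
    L=np.array(L,float);a=L.mean(0);b=Wd.mean(0);H=(L-a).T@(Wd-b)
    th=np.arctan2(H[0,1]-H[1,0],H[0,0]+H[1,1]);R=np.array([[np.cos(th),-np.sin(th)],[np.sin(th),np.cos(th)]])
    t=b-R@a; return th,t,R,((L@R.T+t-Wd)*1e3).round(1).tolist()
O1=(250,150)
bd=W([(38,43),(333,43),(355,392),(55,405)],5,O1,.015)
th,t,R,r=fit([(.095,.07),(.095,-.1),(-.115,-.1),(-.115,.07)],bd); print('board',th,t,r)
loc=lambda P:((P-t)@R*1e3).round(1).tolist()
print('fence',loc(W([(107,77),(119,257)],5,O1,.029)),'stop',loc(W([(113,77),(197,72)],5,O1,.029)),'rail',loc(W([(228,62),(264,252)],5,O1,.029)))
print('seat',R@[.026,.001]+t)
c=W([(410,140),(625,48),(687,187),(468,275)],8,(350-330/8,205),.03)
print('char',fit([(-.044,.029),(.044,.029),(.044,-.029),(-.044,-.029)],c))
w=W([(97,62),(130,62),(217,437),(130,450)],8,(150,195),.022)
k=2/15
print('wedge',fit([(.07,.0107),(.07,-.0013),(-.07,-.02),(-.07,.0107)],w))
# depth check of the block top
X=cloud('top',np.load('pics/last_top.npz')['d'])
for n,(x,y,h) in dict(char=(.502,-.301,.022),wedge=(.495,.28,.014)).items():
    m=(np.hypot(X[...,0]-x,X[...,1]-y)<.09)&(X[...,2]>h)&(X[...,2]<.04)
    m=cv2.connectedComponentsWithStats(m.astype(np.uint8)); i=m[1][np.nanargmin(np.hypot(X[...,0]-x,X[...,1]-y))//512, np.nanargmin(np.hypot(X[...,0]-x,X[...,1]-y))%512]
    P=X[m[1]==i]; print(n,cv2.minAreaRect((P[:,:2]*1e3).astype(np.float32)),P[:,2].mean())
E
```

```text
board 0.03814972893590668 [ 0.60309849 -0.04210706] [[-0.2, -0.8], [4.9, -0.5], [-3.0, -0.1], [-1.6, 1.4]]
fence [[70.4, 32.7], [-33.2, 30.1]] stop [[70.3, 29.3], [71.8, -18.6]] rail [[77.1, -36.5], [-33.0, -51.2]]
seat [ 0.62904143 -0.04011614]
char (np.float64(-1.1877077485985335), array([ 0.50235587, -0.30318295]), array([[ 0.37378695,  0.92751459],
       [-0.92751459,  0.37378695]]), [[2.7, 2.7], [2.9, -0.6], [-1.7, -2.1], [-3.9, 0.0]])
wedge (np.float64(0.12404885638124082), array([0.49763068, 0.28210988]), array([[ 0.9923158 , -0.12373095],
       [ 0.12373095,  0.9923158 ]]), [[1.4, 0.5], [2.8, 0.3], [-2.6, -0.6], [-1.6, -0.3]])
char ((503.22601318359375, -303.10595703125), (58.64042663574219, 90.00025939941406), 21.310338973999023) 0.029023083286716052
wedge ((496.36541748046875, 284.62841796875), (139.17466735839844, 30.151195526123047), 13.694509506225586) 0.020781566449517515
```

Request:
{"name": "drive_tool", "arguments": {"linear": [[0.0396,-0.0147,0.005],[0.0396,-0.0147,0.01],[0.0396,-0.0147,0.01],[0.0396,-0.0147,0.01],[0.0396,-0.0147,0.01],[0.0396,-0.0147,0.01],[0.0396,-0.0147,0.01],[0.0396,-0.0147,0.01],[0.0396,-0.0147,0.01],[0,0,0],[0,0,0],[0,0,0]], "turn": [0,0,0,0,0,0,0,0,0,0.143,0.143,0.143], "jaw": [0,0,0,0,0,0,0,0,0,0,0,0]}}

```text
time_s: 1.3
tcp_pos: [0.5036, -0.3029, 0.137]
ee_rot: [[0.998, -0.057, -0.001], [-0.057, -0.998, 0.001], [-0.001, -0.001, -1.0]]
force: [0.4, 0.2, 0.3]
finger_gap: 0.0883
finger_force: 0.0
```

Request:
{"name": "drive_tool", "arguments": {"linear": [[0,0,0],[0,0,0],[0,0,0],[0,0,0],[0,0,0],[0,0,0],[0,0,0],[0,0,0],[0,0,0]], "turn": [0.143,0.143,0.143,0.143,0.143,0.143,0.143,0.143,0], "jaw": [0,0,0,0,0,0,0,0,0]}}

```text
time_s: 2.2
tcp_pos: [0.5032, -0.3035, 0.1373]
ee_rot: [[0.365, -0.931, -0.001], [-0.931, -0.365, 0.001], [-0.001, 0.0, -1.0]]
force: [0.0, -0.3, 0.5]
finger_gap: 0.0878
finger_force: 0.0
```

```bash
python3 - <<'E'
from h import *
f=np.load('pics/last_top.npz'); p=f['p']; X=cloud('top',f['d'])
# fence/stop/rail by colour inside the board area, fitted lines
hsv=cv2.cvtColor(p,cv2.COLOR_BGR2HSV)
print([hsv[150+y//5,250+x//5].tolist() for x,y in[(200,200),(105,120),(100,180),(150,60),(400,250),(70,200)]])
P=X[150:240,250:330].reshape(-1,3)
m=(P[:,2]>.008)&(P[:,2]<.021)&(P[:,0]>.45)
print('board rect',cv2.minAreaRect((P[m,:2]*1e3).astype(np.float32)))
s=arm.read_state(); print(s['tcp_pos'],s['ee_rot'].round(3),s['force'],s['joint_pos'])
T=s['ee_rot']; print('to char, tool axes',T.T@(np.array([.503,-.303,.018])-s['tcp_pos']))
E
```

```text
[[32, 75, 201], [11, 175, 169], [11, 170, 176], [11, 172, 172], [13, 156, 157], [28, 81, 198]]
board rect ((604.880126953125, -62.24224853515625), (235.79190063476562, 229.2434844970703), 0.3559303879737854)
[ 0.5031701  -0.30351153  0.13726427] [[ 0.365 -0.931 -0.001]
 [-0.931 -0.365  0.001]
 [-0.001  0.    -1.   ]] [ 0.02446616 -0.29343874  0.48436523] [-6.60343602e-01  4.29583792e-01  1.63244352e+00  9.16598696e-05
  1.08049802e+00  2.10794564e+00]
to char, tool axes [-4.37830924e-04 -7.67798794e-05  1.19264657e-01]
```

Request:
{"name": "drive_tool", "arguments": {"linear": [[0,0,0.03],[0,0,0.03],[0,0,0.03],[0,0,0.02],[0,0,0.009],[0,0,0],[0,0,0],[0,0,0],[0,0,0],[0,0,0],[0,0,0],[0,0,0]], "turn": [0,0,0,0,0,0,0,0,0,0,0,0], "jaw": [0,0,0,0,0,0,255,255,255,255,255,255], "newtons": 25}}

```text
time_s: 3.4
tcp_pos: [0.5036, -0.304, 0.0194]
ee_rot: [[0.366, -0.931, 0.0], [-0.931, -0.366, -0.001], [0.001, -0.0, -1.0]]
force: [-1.9, 0.2, 6.3]
finger_gap: 0.0581
finger_force: 25.0
```

```bash
python3 - <<'E'
from h import *
f=np.load('pics/last_top.npz'); p=f['p']
hsv=cv2.cvtColor(p,cv2.COLOR_BGR2HSV)
# board mask (pale) plus bars: fit the board's edges by lines over the pale pixels
m=((hsv[...,0]>16)&(hsv[...,1]<135)&(hsv[...,2]>120)).astype(np.uint8)
z=np.zeros_like(m); z[150:240,250:330]=m[150:240,250:330]
n,l,st,_=cv2.connectedComponentsWithStats(z); i=1+st[1:,4].argmax(); z=(l==i)
def line(q):  # fit, world heading
    vx,vy,x0,y0=cv2.fitLine((q[:,:2]*1e3).astype(np.float32),cv2.DIST_HUBER,0,.01,.01).ravel(); 
    r=(q[:,:2]*1e3-[x0,y0])@[-vy,vx]; return np.arctan2(vy,vx),(x0,y0),r.std()
rows=range(164,226); L=[];Rr=[]
for v in rows:
    u=np.flatnonzero(z[v])
    if len(u)>40: L.append((u[0]-.5,v));Rr.append((u[-1]+.5,v))
print('left',line(at_z('top',L,.015)),'right',line(at_z('top',Rr,.015)))
top=[];bot=[]
for u in range(265,312):
    v=np.flatnonzero(z[:,u]); bot.append((u,v[-1]+.5))
print('near',line(at_z('top',bot,.015)))
E
```

```text
left (np.float32(0.050784145), (np.float32(584.6768), np.float32(27.140316)), np.float64(3.7522306474248257)) right (np.float32(0.045944337), (np.float32(588.56476), np.float32(-141.66829)), np.float64(0.8443552044459738))
near (np.float32(-1.5186514), (np.float32(490.29626), np.float32(-54.029247)), np.float64(0.7807741015654889))
```

Request:
{"name": "drive_tool", "arguments": {"linear": [[0,0,-0.02],[0,0,-0.04],[0,0,-0.04],[0,0,0],[0,0,0],[0,0,0],[0,0,0],[0,0,0],[0,0,0],[0,0,0],[0,0,0],[0,0,0]], "turn": [0,0,0,-0.1382,-0.1382,-0.1382,-0.1382,-0.1382,-0.1382,-0.1382,-0.1382,-0.1382], "jaw": [255,255,255,255,255,255,255,255,255,255,255,255]}}

```text
time_s: 4.6
tcp_pos: [0.5032, -0.3034, 0.1183]
ee_rot: [[0.999, 0.053, -0.0], [0.053, -0.999, 0.001], [-0.0, -0.001, -1.0]]
force: [0.5, 0.1, -2.8]
finger_gap: 0.0575
finger_force: 25.0
```

Request:
{"name": "drive_tool", "arguments": {"linear": [[0,0,0],[0.0185,-0.0361,0],[0.0185,-0.0361,0],[0.0185,-0.0361,0],[0.0185,-0.0361,0],[0.0185,-0.0361,0],[0.0185,-0.0361,0],[0.0185,-0.0361,0],[0,0,0],[0,0,0]], "turn": [0,0,0,0,0,0,0,0,0,0], "jaw": [255,255,255,255,255,255,255,255,255,255]}}

```text
time_s: 5.6
tcp_pos: [0.6207, -0.0442, 0.1183]
ee_rot: [[0.999, 0.047, -0.001], [0.047, -0.999, -0.0], [-0.001, 0.0, -1.0]]
force: [0.0, 0.1, -2.7]
finger_gap: 0.058
finger_force: 25.0
```

```bash
python3 - <<'E'
from h import *
p,d=cap('side'); q=px('side',[.62,-.045,.06]).ravel(); print(q)
u,v=q.astype(int); c=cv2.resize(p[v-45:v+45,u-60:u+60],(800,600),interpolation=cv2.INTER_CUBIC)
cv2.imwrite('pics/c1.png',c)
s=arm.read_state(); print(s['tcp_pos'],s['ee_rot'].round(4),s['finger_gap'])
E
```

```text
[253.82472461 184.65100097]
[ 0.62030311 -0.04518003  0.11833111] [[ 9.989e-01  4.630e-02 -1.000e-03]
 [ 4.630e-02 -9.989e-01 -2.000e-04]
 [-1.000e-03  2.000e-04 -1.000e+00]] 0.05768834564539465
```

View pics/c1.png

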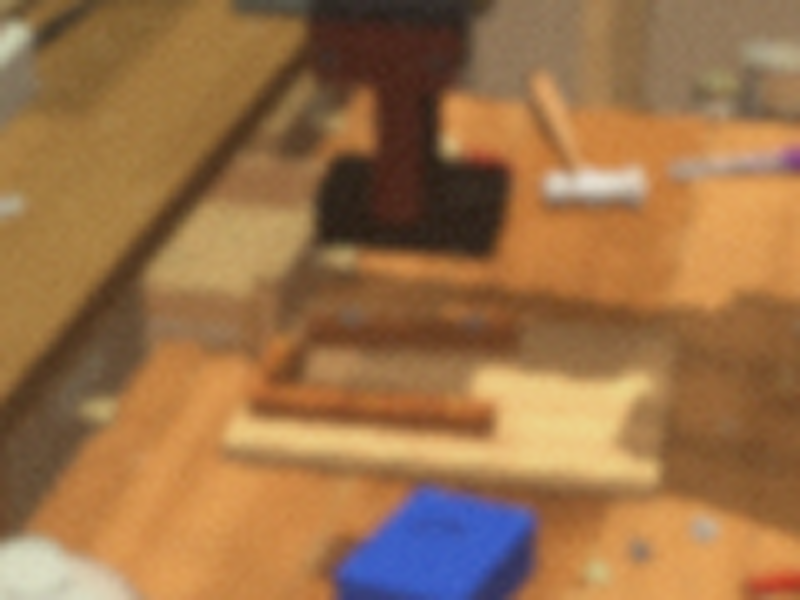

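The block hangs level in the fingers at (410,210), above the corner. Lowering now.

Request:
{"name": "drive_tool", "arguments": {"linear": [[0,0,0.02],[0,0,0.03],[0,0,0.02],[0,0,0.008],[0,0,0.004],[0,0,0.002],[0,0,0]], "turn": [0,0,0,0,0,0,0], "jaw": [255,255,255,255,255,255,255]}}

```text
time_s: 6.35
tcp_pos: [0.6214, -0.0456, 0.0354]
ee_rot: [[0.999, 0.047, 0.001], [0.047, -0.999, -0.0], [0.001, 0.0, -1.0]]
force: [-0.3, -0.0, -2.1]
finger_gap: 0.0578
finger_force: 25.0
```

Request:
{"name": "drive_tool", "arguments": {"linear": [[0,0,0.0015],[0.003,0,0],[0.003,0,0],[0,0,0]], "turn": [0,0,0,0], "jaw": [255,255,255,255]}}

```text
time_s: 6.75
tcp_pos: [0.6274, -0.0449, 0.0344]
ee_rot: [[0.999, 0.048, 0.001], [0.048, -0.999, -0.0], [0.001, 0.0, -1.0]]
force: [-1.9, -0.7, 7.3]
finger_gap: 0.0574
finger_force: 25.0
```

Request:
{"name": "drive_tool", "arguments": {"linear": [[0.002,0,0],[0.002,0,0],[0,0,0]], "turn": [0,0,0], "jaw": [255,255,255]}}

```text
time_s: 7.05
tcp_pos: [0.6306, -0.0446, 0.0344]
ee_rot: [[0.999, 0.048, -0.0], [0.048, -0.999, -0.0], [-0.0, 0.0, -1.0]]
force: [-4.3, 0.7, 7.7]
finger_gap: 0.0577
finger_force: 25.0
```

Request:
{"name": "drive_tool", "arguments": {"linear": [[0.002,0,0],[0.001,0,0],[0,0,0]], "turn": [0,0,0], "jaw": [255,255,255]}}

```text
time_s: 7.35
tcp_pos: [0.6317, -0.0446, 0.0344]
ee_rot: [[0.999, 0.048, -0.004], [0.048, -0.999, -0.0], [-0.004, -0.0, -1.0]]
force: [-8.4, -1.1, 12.4]
finger_gap: 0.0573
finger_force: 25.0
```

Request:
{"name": "drive_tool", "arguments": {"linear": [[0,-0.002,0],[0,-0.002,0],[0,0,0]], "turn": [0,0,0], "jaw": [255,255,255]}}

```text
time_s: 7.65
tcp_pos: [0.6316, -0.0428, 0.0345]
ee_rot: [[0.999, 0.048, -0.003], [0.048, -0.999, -0.003], [-0.003, 0.003, -1.0]]
force: [-8.3, -9.8, 11.6]
finger_gap: 0.0575
finger_force: 25.0
```

Request:
{"name": "drive_tool", "arguments": {"linear": [[0,-0.002,-0.0005],[0,-0.002,0],[0,0,0]], "turn": [0,0,0], "jaw": [255,255,255]}}

```text
time_s: 7.95
tcp_pos: [0.6314, -0.0393, 0.0345]
ee_rot: [[0.999, 0.048, -0.003], [0.048, -0.999, -0.004], [-0.003, 0.004, -1.0]]
force: [-8.4, -12.1, 8.0]
finger_gap: 0.0579
finger_force: 25.0
```

Request:
{"name": "drive_tool", "arguments": {"linear": [[0,-0.0015,0],[0,-0.0015,0],[0,0,0]], "turn": [0,0,0], "jaw": [255,255,255]}}

```text
time_s: 8.25
tcp_pos: [0.6314, -0.0392, 0.0346]
ee_rot: [[0.999, 0.049, -0.003], [0.049, -0.999, -0.008], [-0.003, 0.008, -1.0]]
force: [-8.5, -21.1, 6.9]
finger_gap: 0.0578
finger_force: 25.0
```

Request:
{"name": "drive_tool", "arguments": {"linear": [[-0.001,0.003,0],[0,0,0],[0,0,0],[0,0,0],[0,0,-0.01],[0,0,-0.03],[0,0,-0.04],[0,0,-0.04],[0,0,0]], "turn": [0,0,0,0,0,0,0,0,0], "jaw": [255,0,0,0,0,0,0,0,0]}}

```text
time_s: 9.15
tcp_pos: [0.637, -0.0368, 0.1606]
ee_rot: [[0.999, 0.048, 0.012], [0.048, -0.999, -0.002], [0.012, 0.002, -1.0]]
force: [0.7, 0.2, 0.6]
finger_gap: 0.0874
finger_force: 0.0
```

Request:
{"name": "drive_tool", "arguments": {"linear": [[-0.022,-0.04,0],[-0.022,-0.04,0],[-0.022,-0.04,0],[-0.022,-0.04,0],[-0.022,-0.04,0],[-0.022,-0.04,0],[-0.022,-0.04,0],[-0.022,-0.04,0],[0,0,0.03],[0,0,0.03],[0,0,0]], "turn": [0,0,0,0,0,0,0,0,-0.067,0,0], "jaw": [0,0,0,0,0,0,0,0,0,0,0]}}

```text
time_s: 10.25
tcp_pos: [0.438, 0.2741, 0.0908]
ee_rot: [[0.993, 0.116, -0.006], [0.116, -0.993, -0.003], [-0.006, 0.002, -1.0]]
force: [-0.9, -0.0, 0.0]
finger_gap: 0.0879
finger_force: 0.0
```

```bash
python3 - <<'E'
from h import *
p,d=cap('top'); s=arm.read_state(); T=s['ee_rot']; print(s['tcp_pos'],T.round(3).tolist())
print('to wedge grip',(T.T@(np.array([.4428,.2731,.006])-s['tcp_pos'])).round(4))
a=cv2.resize(p[150:235,250:330],(560,595),interpolation=cv2.INTER_CUBIC); cv2.imwrite('pics/d1.png',a) #7x
E
```

```text
[0.43951234 0.27429876 0.09247366] [[0.993, 0.115, -0.004], [0.115, -0.993, -0.002], [-0.004, 0.001, -1.0]]
to wedge grip [0.0035 0.0015 0.0865]
```

View pics/d1.png

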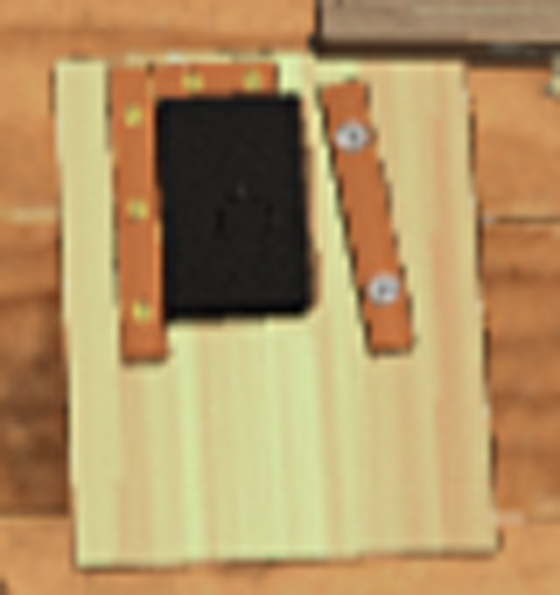

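The block sits flush in the corner: fence contact along (160,100)-(165,318), stop contact along y≈95. The gap to the rail opens towards the robot. Gripping the wedge.

Request:
{"name": "drive_tool", "arguments": {"linear": [[0.003,0.0015,0.03],[0,0,0.03],[0,0,0.018],[0,0,0.007],[0,0,0],[0,0,0],[0,0,0],[0,0,0],[0,0,0],[0,0,0],[0,0,0]], "turn": [0,0,0,0,0,0,0,0,0,0,0], "jaw": [0,0,0,0,0,255,255,255,255,255,255], "newtons": 25}}

```text
time_s: 11.4
tcp_pos: [0.4445, 0.2736, 0.0088]
ee_rot: [[0.993, 0.114, 0.0], [0.114, -0.993, 0.0], [0.0, -0.0, -1.0]]
force: [0.0, 0.1, -0.1]
finger_gap: 0.0432
finger_force: 0.0
```

Request:
{"name": "drive_tool", "arguments": {"linear": [[0,0,0.001],[0,0,0],[0,0,0],[0,0,0]], "turn": [0,0,0,0], "jaw": [255,255,255,255]}}

```text
time_s: 11.8
tcp_pos: [0.4444, 0.2735, 0.0076]
ee_rot: [[0.993, 0.114, -0.0], [0.114, -0.993, -0.0], [-0.0, -0.0, -1.0]]
force: [-0.3, -0.1, -0.1]
finger_gap: 0.029
finger_force: 24.5
```

Request:
{"name": "drive_tool", "arguments": {"linear": [[0,0,-0.02],[0,0,-0.035],[0,0,-0.035],[-0.0032,0.0463,0],[-0.0032,0.0463,0],[-0.0032,0.0463,0],[-0.0032,0.0463,0],[-0.0032,0.0463,0],[-0.0032,0.0463,0],[-0.0032,0.0463,0],[-0.0032,0.0463,0],[0,0,0.02]], "turn": [0,0,0.067,0,0,0,0,0,0,0,0,0], "jaw": [255,255,255,255,255,255,255,255,255,255,255,255]}}

```text
time_s: 13.0
tcp_pos: [0.4398, -0.1039, 0.0795]
ee_rot: [[0.999, 0.042, 0.007], [0.042, -0.999, -0.004], [0.007, 0.004, -1.0]]
force: [0.9, 0.6, -1.4]
finger_gap: 0.029
finger_force: 24.5
```

Request:
{"name": "drive_tool", "arguments": {"linear": [[0,0,0.02],[0,0,0],[0,0,0]], "turn": [0,0,0], "jaw": [255,255,255]}}

```text
time_s: 13.3
tcp_pos: [0.4361, -0.0974, 0.0576]
ee_rot: [[0.999, 0.048, -0.001], [0.048, -0.999, 0.001], [-0.001, -0.001, -1.0]]
force: [0.7, -0.6, -0.8]
finger_gap: 0.0291
finger_force: 24.5
```

```bash
python3 - <<'E'
from h import *
p,d=cap('top'); s=arm.read_state(); T=s['ee_rot']; print(s['tcp_pos'],T.round(3).tolist(),s['finger_gap'])
a=cv2.resize(p[150:250,250:350],(600,600),interpolation=cv2.INTER_CUBIC); cv2.imwrite('pics/e1.png',a) #6x
E
```

```text
[ 0.43675105 -0.09745506  0.05808357] [[0.999, 0.048, 0.0], [0.048, -0.999, 0.0], [0.0, -0.0, -1.0]] 0.028911749369760764
```

View pics/e1.png

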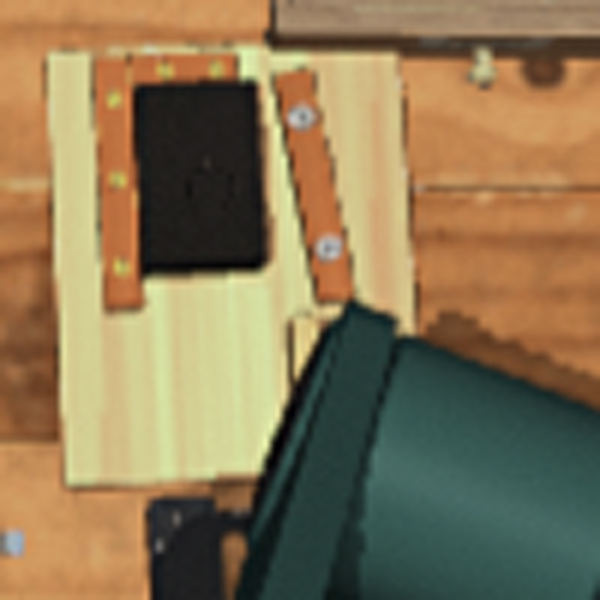

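The wedge tip is visible at (291..~318,313), with its straight left edge running to about (292,385). The tip lies short of the gap, between the block's right side (268,268) and the rail's near end (316,302). Computing positions.

```bash
python3 - <<'E'
from h import *
th=.048;R=np.array([[np.cos(th),-np.sin(th)],[np.sin(th),np.cos(th)]]);t=np.array([.6043,-.0415])
f=lambda pts,z:((at_z('top',(np.array(pts)+.5)/6-.5+[250,150],z)[:,:2]-t)@R*1e3).round(1).tolist()
print('wedge L tip, L rear, R tip',f([(291,313),(293,385),(318,313)],.0724))
print('block right',f([(258,82),(268,268)],.045)); print('block left',f([(135,85),(142,272)],.045)); print('rail',f([(273,75),(316,302)],.029))
# left edge of the wedge by gradient, heading
p=np.load('pics/last_top.npz')['p'].astype(int)
print(p[204:216,294:306].sum(2))
E
```

```text
wedge L tip, L rear, R tip [[-46.2, -34.3], [-79.0, -33.3], [-46.8, -46.5]]
block right [[68.1, -28.5], [-20.3, -27.9]]
block left [[69.0, 29.1], [-19.7, 30.3]]
rail [[75.3, -37.5], [-34.5, -51.0]]
[[599 573 547 444 260 530 543 537 531 321 164 105]
 [604 574 550 439 229 529 545 545 560 194  58 104]
 [602 578 555 440 222 541 553 545 484 106  66 143]
 [604 579 551 441 211 552 566 539 249  52 113 159]
 [603 578 558 481 210 552 568 474  98  57 147 134]
 [603 581 564 542 218 557 558 272  45 105 171 112]
 [599 580 563 549 226 555 483 112  44 140 185 123]
 [603 584 562 549 225 540 269  38  85 176 155 145]
 [603 585 570 553 212 446 118  47 121 196 109 156]
 [602 588 572 558 211 206  58  79 173 197 109 152]
 [602 587 572 572 258  64  57  91 198 157 132 154]
 [600 591 577 572 227  55  64 137 198 101 146 155]]
```

Request:
{"name": "drive_tool", "arguments": {"linear": [[0,0,0.02],[0,0,0.01],[0,0,0.0045],[0.015,0,0],[0.015,0,0],[0.015,-0.0015,0],[0.01,-0.0015,0],[0,0,0]], "turn": [0,0,0,0,0,0,0,0], "jaw": [255,255,255,255,255,255,255,255]}}

```text
time_s: 14.15
tcp_pos: [0.4932, -0.092, 0.0236]
ee_rot: [[0.999, 0.049, 0.002], [0.049, -0.999, -0.001], [0.002, 0.001, -1.0]]
force: [0.2, -0.3, -1.3]
finger_gap: 0.0288
finger_force: 24.6
```

Request:
{"name": "drive_tool", "arguments": {"linear": [[0.01,0,0.0005],[0.008,-0.0005,0],[0.006,-0.0005,0],[0,0,0]], "turn": [0,0,0,0], "jaw": [255,255,255,255]}}

```text
time_s: 14.55
tcp_pos: [0.5165, -0.0901, 0.0228]
ee_rot: [[0.999, 0.048, 0.001], [0.048, -0.999, -0.0], [0.001, 0.0, -1.0]]
force: [-0.6, -0.5, 0.1]
finger_gap: 0.0292
finger_force: 24.6
```

Tip is at about +33 mm. Advancing in small steps.

Request:
{"name": "drive_tool", "arguments": {"linear": [[0.005,-0.0005,0],[0.004,0,0],[0.003,0,0],[0,0,0]], "turn": [0,0,0,0], "jaw": [255,255,255,255]}}

```text
time_s: 14.95
tcp_pos: [0.5279, -0.0889, 0.0227]
ee_rot: [[0.999, 0.048, 0.001], [0.048, -0.999, -0.0], [0.001, 0.0, -1.0]]
force: [-0.0, -0.6, -0.3]
finger_gap: 0.0292
finger_force: 24.6
```

Request:
{"name": "drive_tool", "arguments": {"linear": [[0.003,0,0],[0.003,0,0],[0.003,0,0],[0,0,0]], "turn": [0,0,0,0], "jaw": [255,255,255,255]}}

```text
time_s: 15.35
tcp_pos: [0.5361, -0.0879, 0.0225]
ee_rot: [[0.999, 0.048, -0.001], [0.048, -0.999, 0.001], [-0.001, -0.001, -1.0]]
force: [0.0, 2.7, -0.1]
finger_gap: 0.0292
finger_force: 24.8
```

Request:
{"name": "drive_tool", "arguments": {"linear": [[0,0.0005,0],[0,0,0],[0,0,0],[0,0,0],[0,0,-0.02],[0,0,-0.02],[-0.025,0,0],[-0.025,0,0],[0,0,0],[0,0,0],[0,0,0],[0,0,0]], "turn": [0,0,0,0,0,0,0,0,0,0,0,0], "jaw": [150,120,120,120,120,120,120,255,255,255,255,255]}}

```text
time_s: 16.55
tcp_pos: [0.4878, -0.0916, 0.0628]
ee_rot: [[0.999, 0.048, 0.001], [0.048, -0.999, -0.0], [0.001, 0.0, -1.0]]
force: [0.4, -0.5, 0.2]
finger_gap: 0.01
finger_force: 0.0
```

Request:
{"name": "drive_tool", "arguments": {"linear": [[0,0,0],[0,0,0],[0,0,0.02],[0,0,0.021],[0,0,0]], "turn": [0,0,0,0,0], "jaw": [255,255,255,255,255]}}

```text
time_s: 17.05
tcp_pos: [0.4847, -0.0907, 0.0198]
ee_rot: [[0.999, 0.048, -0.004], [0.048, -0.999, 0.001], [-0.004, -0.002, -1.0]]
force: [-0.6, 1.1, 0.6]
finger_gap: 0.0005
finger_force: 0.0
```

Request:
{"name": "drive_tool", "arguments": {"linear": [[0.006,0,0],[0.004,0,0],[0.003,0,0],[0.002,0,0],[0.002,0,0],[0.002,0,0],[0,0,0]], "turn": [0,0,0,0,0,0,0], "jaw": [255,255,255,255,255,255,255]}}

```text
time_s: 17.75
tcp_pos: [0.5057, -0.0904, 0.0218]
ee_rot: [[0.999, 0.048, 0.0], [0.048, -0.999, -0.0], [0.0, 0.0, -1.0]]
force: [-0.4, -0.2, -0.7]
finger_gap: 0.0006
finger_force: 0.0
```

Request:
{"name": "drive_tool", "arguments": {"linear": [[0.002,0,0],[0.002,0,0],[0.002,0,0],[0.002,0,0],[0,0,0]], "turn": [0,0,0,0,0], "jaw": [255,255,255,255,255]}}

```text
time_s: 18.25
tcp_pos: [0.5114, -0.0897, 0.0213]
ee_rot: [[0.999, 0.048, -0.004], [0.048, -0.999, 0.001], [-0.004, -0.001, -1.0]]
force: [-5.1, -0.7, 2.2]
finger_gap: 0.0003
finger_force: 2.4
```

Request:
{"name": "drive_tool", "arguments": {"linear": [[0.002,0,0],[0.002,0,0],[0,0,0]], "turn": [0,0,0], "jaw": [255,255,255]}}

```text
time_s: 18.55
tcp_pos: [0.5115, -0.089, 0.0206]
ee_rot: [[0.999, 0.049, -0.011], [0.049, -0.999, 0.002], [-0.011, -0.002, -1.0]]
force: [-11.5, -2.4, 6.2]
finger_gap: 0.0005
finger_force: 6.2
```

Request:
{"name": "drive_tool", "arguments": {"linear": [[0.002,0,0],[0.002,0,0],[0.001,0,0],[0,0,0],[0,0,0]], "turn": [0,0,0,0,0], "jaw": [255,255,255,255,255]}}

```text
time_s: 19.05
tcp_pos: [0.5115, -0.0881, 0.0198]
ee_rot: [[0.999, 0.049, -0.019], [0.049, -0.999, 0.003], [-0.019, -0.004, -1.0]]
force: [-19.9, -5.7, 9.0]
finger_gap: 0.0004
finger_force: 10.5
```

```bash
python3 - <<'E'
from h import *
p,d=cap('top'); s=arm.read_state(); print(s['tcp_pos'],s['force'],s['time_s'])
a=cv2.resize(p[150:235,250:330],(560,595),interpolation=cv2.INTER_CUBIC)
p,d=cap('side'); u,v=px('side',[.6,-.06,.03]).ravel().astype(int)
b=cv2.resize(p[v-30:v+30,u-35:u+35],(560,480),interpolation=cv2.INTER_CUBIC)
m=np.zeros((600,800,3),np.uint8); m[:425,:400]=cv2.resize(a,(400,425)); m[:340,403:800]=cv2.resize(b,(397,340)); cv2.imwrite('pics/f1.png',m)
E
```

```text
[ 0.51152229 -0.0881183   0.01979968] [-20.91986768  -4.55403632   8.70975807] 19.1
```

View pics/f1.png

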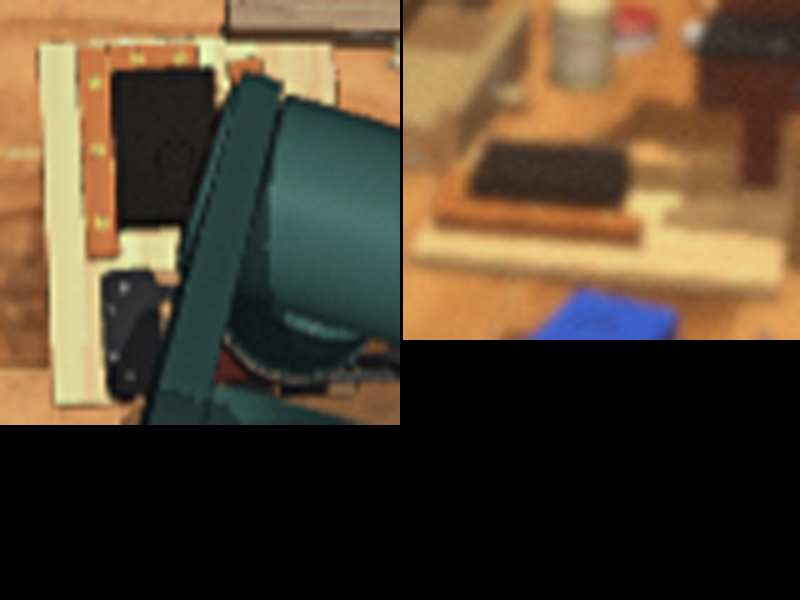

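The top view shows the block still flush with the fence and stop, (112..213,70). The side view shows it lying flat. The tool has not moved while the push rose from 5 to 20 N, so the wedge is jammed with its thin end at about +55 mm. I'll let it settle, then hand in.

Request:
{"name": "drive_tool", "arguments": {"linear": [[0,0,0],[0,0,0],[0,0,0],[0,0,0],[0,0,0]], "turn": [0,0,0,0,0], "jaw": [255,255,255,255,255]}}

```text
time_s: 19.65
tcp_pos: [0.5115, -0.0881, 0.0198]
ee_rot: [[0.999, 0.049, -0.019], [0.049, -0.999, 0.003], [-0.019, -0.004, -1.0]]
force: [-20.9, -4.5, 8.6]
finger_gap: 0.0008
finger_force: 10.5
```

```bash
python3 -c "
from rig import arm
s=arm.read_state(); print(s['force'],s['tcp_pos']); print(arm.finish_job())"
```

```text
[-20.9068858   -4.48024736   8.64068899] [ 0.51154474 -0.08811301  0.01982893]
the job is handed in; nothing more can be done
None
```

I handed the job in at about 20 s, with the block flush in the corner, the wedge jammed against it, and the closed fingers pressing the butt at about 21 N; the hand-in returned no verdict, and the arm hid the wedge in the last pictures, so I judged the jam from force and position.

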